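# Show a file handle's bore to the inspection camera

### The job

Three handles stand in the wooden drying block: draw out the one with the round knob on its end and hold it up to the inspection camera so that its bored brass foot faces the lens, the handle in line with the lens's line of sight and the foot midway between the tips of the two stand-off rods. Leave the other two handles standing in the block and the other things on the bench where they are, and do not touch the camera or its stand. Finish while still holding the handle there, motionless in the air; do not put it down or let go.

Things in the scene. Friction and masses are not known exactly. Their poses are not given: they have to be found in the camera images.
- handle: Turned wooden file handle with a round knob, 90 mm long. Origin: centre of the foot's end face; z from foot to knob. From the foot: 0-25 mm brass ferrule dia 24 (bore 10); 29-68 mm straight grip dia 26; 71-73 neck dia 19; knob dia 31 at 79-84, end at 90. 60 g or so. Starts upright in any one of the block's holes, knob up, 70 mm showing, 2 mm play; lifts straight out. Round: turn about z is free.
- handle_top (a point): Centre of the knob's end face, 90 mm along z from the handle's foot.
- blank: Bystander in another hole: an unturned handle blank, square 28 x 28 mm above its 24 mm ferrule, 88 mm long, 68 mm showing. Origin at the centre of its foot, z up along it.
- slim: Bystander in the remaining hole: a slim handle without knob, tapering from 24 mm to 18 mm and a blunt end, 78 mm long, 58 mm showing. Origin at the centre of its foot, z up along it.
- block: Dark wooden drying block, fixed to the bench, 90 mm (x) by 290 mm (y) by 45 mm high; origin at the centre of its underside. Three round holes 26 mm wide and 20 mm deep in its top, in a row along its y at -100, 0 and +100 mm.
- stand: Stand of the camera, fixed to the bench: steel foot 100 x 90 x 12 mm centred 80 mm along +x from its origin, and two upright aluminium cheeks 100 mm high and 68 mm apart over their outsides. Origin on the bench top; its -x side is the side to which the lens leans.
- camera: Black inspection camera, 44 x 50 x 46 mm, on a very stiff tilting pivot between the cheeks. Origin on the pivot, 85 mm above the bench. z is the lens's line of sight: up, leaning 24 to 45 degrees from vertical to the stand's -x side; y is the pivot axis. Steel stand-off rods, 4 mm thick, stand at y = +35 and -35 mm, parallel to z, up to z = 135 mm.
- cam_lens (a point): Centre of the lens's round glass, 35 mm along the camera's z from the pivot; axes as the camera's.
- cam_focus (a point): The place for the foot: the point midway between the tips of the two stand-off rods, on the line of sight 100 mm in front of the lens glass (135 mm along the camera's z from the pivot), roughly 180 to 210 mm above the bench; axes as the camera's.
- offcut: Bystander: wooden offcut 70 x 40 x 25 mm lying on the bench, origin at the centre of its underside.
- mallet: Bystander: wooden mallet lying on the bench beyond the work, 232 mm long along its x, head 64 x 90 x 64 mm at its +x end, handle 28 mm thick; origin on the bench under its middle.
There are look-alikes about, which are no part of the job. What is shaped like the handle but pink or purple is not meant.

How it is judged (in metres and radians):
On the way:
1. the knobbed handle is drawn clear of the block, held by the fingers (z of handle in the frame of block above 0.06 m and contact force between handle and the fingers above 1 N), for 0.2 s.
At the end, for the whole second after the job is handed in: The knobbed handle is held still by the fingers alone, foot within 12 mm of the midpoint of the rod tips and towards the lens, axis within 0.15 rad of the line of sight, touching neither camera nor block; the other two handles stand fully in the block; offcut and mallet within 30 mm of their places (distance between handle and cam_focus below 0.012 m and angle between the z axis of handle and the z axis of camera, either way round below 0.15 rad and z of handle_top in the frame of cam_focus above 0.07 m and height (world z) of handle above 0.15 m and linear speed of handle below 0.02 m/s and angular speed of handle below 0.15 rad/s and contact force between handle and the fingers above 1 N and contact force between handle and camera below 0.2 N and contact force between handle and stand below 0.2 N and contact force between handle and block below 0.2 N and z of each of blank, slim in the frame of block below 0.031 m and angle between each of blank, slim's own z axis and vertical below 0.2 rad and distance of each of offcut, mallet from where it was at the start of the episode below 0.03 m); the arm keeps its last pose, push and grip.
It fails at once if another handle is lifted or knocked in the block (moved over 15 mm or leaning over 0.25 rad) (distance of any of blank, slim from where it was at the start of the episode above 0.015 m or angle between any of blank, slim's own z axis and vertical above 0.25 rad).
It fails at once if the camera or its stand is struck (over 2 N) (contact force between anything else and camera above 2 N or contact force between anything else and stand above 2 N).
It fails at once if offcut or mallet shifted by over 30 mm (distance of any of offcut, mallet from where it was at the start of the episode above 0.03 m).
It also fails if it takes over 40 s, if anything falls off the work surface, if the arm or the gripper's body presses on something with over 40 N, if the wrist force passes 120 N, or if a joint passes its speed limit or range.

### The arm

A 6-joint arm with a two-finger parallel gripper is mounted at the origin on the work surface. World frame = base frame: x ahead of the robot, y to its left, z up, the work surface at z = 0. Lengths are in m, angles in degrees, forces in N, time in s.
With the tool pointing down it reaches from about 0.375 to 0.9 m from the base axis. Payload 3.1 kg.
Tool frame: the origin (TCP) lies on the centre line of the jaws, within the pads' length; the fingertips stand 25 mm ahead of it and the grasp point (between the pads) lies 6 mm ahead of it; z points along the fingers, y is the line along which they close (so a half turn about z gives the same grasp; the last joint's range is limited). The gripper opens to 87 mm and grips with 3 to 60 N. Pads are 19 mm wide; open, the fingers measure 117 mm over their backs; the gripper's body (75 mm by 190 mm) begins 51 mm behind the grasp point.
Start: joints at [-78.753, 30.224, 82.088, -0, 67.689, -10.227], TCP at [0.229, -0.582, 0.248] pointing down, gripper open.
Joint ranges: [-176.69, 176.69], [-43.24, 126.21], [12.49, 139.97], [-82, 262], [0, 151.66], [-163.58, 163.58]. Speed limits (degrees/s): [159.86, 159.86, 180, 180, 180, 180].

### API

Orientations are given as a 3x3 rotation matrix whose columns are the frame's x, y, z axes.
In Python, from rig import bot, cams, models gives the robot as it stands. The module is installed in compiled form; this text tells all that it offers.
- The arm moves only by the shell command python3 -m handwheel 'ROWS' [OPENING]. ROWS is JSON, a list of rows, each a list of 6 numbers: the shift along the world's x, y, z each as a share of 1 m, from -1 to 1, then the turn, a rotation vector about the world's x, y, z each as a share of 2 rad, from -1 to 1. In form: [[dx, dy, dz, wx, wy, wz], ...]. A call has exactly 8 rows; each row is the pose to reach, as a shift and turn from the pose commanded when the call began; what a row does not reach only later rows make up. A row lasts 1/12 s, in which the tool goes at most 41.7 mm and 7.16 degrees, less where a joint would pass 70% of its speed; a pose out of reach is approached as far as the arm can. A call with a number of a shift or a turn outside -1 to 1 is refused whole. A call with a gripper value outside its range is refused whole. OPENING is the opening, from -1 (shut) to 1 (fully open), so that 0 is half open, set as the call begins (- or left out, the last holds). The fingers move at their own pace and stop on an object; the grip force is fixed at half the most. Time passes only in rows, so rows that repeat a pose let the fingers close, or fill a call up. It gives the time, the measured TCP pose, the force, the opening and the grip force at its end, in the units of the state.
- bot.read_state(): the state, without advancing time (a new reading comes with each control period).
- cams.capture(name): name is "scene" or "side" or "wrist"; returns (picture, depth): 420x560x3 uint8, blue, green, red; 420x560 float32, m along the optical axis (not along the pixel's ray), 0 where there is no reading.
- cams.calibration(name): a dict with "mtx" (3x3 intrinsics, pixels), "R" (3x3) and "t" (3): a world point X has camera coordinates R X + t; the wrist camera has in their place "tool_from_camera" (4x4, takes a point from camera to tool coordinates, whose origin is the TCP and whose axes are the flange's). Camera axes: x right, y down, z forward; pixel columns grow to the right and rows downward; lengths in m; the calibration is good to about 2 mm. A picture is of the moment at which its call begins: read the wrist's pose just before it. calibration takes no time and is no camera call.
- bot.hand_in(): hands the job in; it is judged then, once.
Trained networks look in the newest picture that a camera, given by its name, has taken for a name from the list of things; names that differ only in an ending like _2 or _b are one class to them, and where a whole thing is asked for, a point or a joint stands for the part that bears it (a point fixed in the world has none). Each returns a list of dicts, best first, with "conf" (0 to 1); they miss things now and then, are a little off and sometimes report something else, mostly with a low value. They report only what shows in the picture. A call takes as long as a camera call. They do not tell look-alikes from the thing itself.
- models.spot_in(query, camera): "position" ([column, row] in pixels, amid what is visible of it).
- models.tip_of(query, camera): "position" ([column, row] in pixels: a listed point, or the origin of a listed thing).
The state is a dict: "time_s": time; "joint_positions": joint angles; "qvel": joint speeds; "tau": joint torques, N m; "position": TCP position; "tcp_rot": TCP orientation; "force": force on the tool from outside, world axes, zero at the start; "moment": the same for the moment, N m; "opening": opening from 0.0 (shut) to 1.0 (fully open); "grasp_force": force on a finger pad.
Only numpy, scipy, OpenCV 4.12 (cv2) and the standard library are available. Lean on these libraries where they do the work, as an engineer would, in place of code of your own. Each camera call takes 0.05 s, during which the arm holds its last target. There are 200 camera calls.

## Working session

There is one attempt and no reset: what is moved stays moved. The work goes in short steps, Python scripts to look and compute and a shell command to move; the robot and the scene stay as the last step left them, time stands still between calls to the robot, and variables do not carry over. Pictures are saved under pics/ and viewed, at most 10 in all, crops included, and the job is handed in when it is done.

```bash
mkdir -p pics
cat > h.py <<'E'
import numpy as np, cv2
from rig import bot,cams,models
def cap(n):
    s=bot.read_state(); p,d=cams.capture(n); c=cams.calibration(n); K=np.array(c["mtx"])
    if n=="wrist":
        T=np.eye(4);T[:3,:3]=s["tcp_rot"];T[:3,3]=s["position"];T=T@np.array(c["tool_from_camera"])
    else:
        T=np.eye(4);T[:3,:3]=c["R"];T[:3,3]=c["t"];T=np.linalg.inv(T)
    return p,d,K,T
def world(d,K,T,uv=None):
    if uv is None:
        v,u=np.mgrid[:d.shape[0],:d.shape[1]]; z=d
    else:
        u,v=uv; u=float(u);v=float(v); r,c=int(round(v)),int(round(u)); w=d[max(r-2,0):r+3,max(c-2,0):c+3]; w=w[w>0]; z=np.median(w) if w.size else 0
    P=np.stack([(u-K[0,2])/K[0,0]*z,(v-K[1,2])/K[1,1]*z,z+0*u],-1)
    return P@T[:3,:3].T+T[:3,3]
E
python3 - <<'E'
from h import *
ims=[]
for n in("scene","side"):
    p,d,K,T=cap(n); cv2.imwrite(f"pics/{n}0.png",p)
    print(n,"campos",T[:3,3].round(3))
    for q in("handle","handle_top","blank","slim","block","camera","cam_lens","cam_focus","stand","offcut","mallet"):
        for f in(models.spot_in,models.tip_of):
            r=f(q,n)[:3]
            print(q,f.__name__,[(np.round(x["position"]).astype(int).tolist(),round(x["conf"],2),world(d,K,T,np.clip(x["position"],[0,0],[559,419])).round(3).tolist()) for x in r])
E
```

```text
scene campos [1.111 0.112 0.95 ]
handle call [([340, 264], 0.79, [0.683, 0.141, 0.084]), ([318, 217], 0.54, [0.583, 0.068, 0.11])]
handle call [([336, 274], 0.81, [0.683, 0.135, 0.028]), ([316, 232], 0.8, [0.588, 0.069, 0.045]), ([272, 238], 0.64, [0.61, -0.042, 0.004])]
handle_top call [([269, 227], 0.76, [0.614, -0.047, 0.066]), ([320, 220], 0.66, [0.582, 0.074, 0.092]), ([337, 264], 0.51, [0.683, 0.133, 0.085])]
handle_top call [([338, 258], 0.84, [0.67, 0.133, 0.09]), ([322, 212], 0.69, [0.572, 0.077, 0.114])]
blank call [([405, 225], 0.85, [0.555, 0.273, 0.104])]
blank call [([399, 234], 0.78, [0.556, 0.269, 0.06])]
slim call [([358, 226], 0.6, [0.565, 0.167, 0.076])]
slim call [([359, 232], 0.52, [0.566, 0.172, 0.048])]
block call [([356, 238], 0.74, [0.583, 0.169, 0.044])]
block call [([356, 238], 0.74, [0.581, 0.168, 0.045]), ([301, 170], 0.44, [0.385, -0.014, 0.024])]
camera call [([205, 201], 0.69, [0.596, -0.213, 0.102]), ([357, 237], 0.39, [0.579, 0.171, 0.045])]
camera call [([206, 200], 0.68, [0.596, -0.213, 0.104]), ([319, 210], 0.16, [0.568, 0.067, 0.114])]
cam_lens c
[... 1866 characters left out ...]
([308, 182], 0.8, [0.572, -0.199, 0.102]), ([259, 292], 0.74, [0.546, 0.172, 0.071])]
cam_focus call [([336, 161], 0.65, [0.566, -0.475, 0.005]), ([359, 273], 0.46, [0.369, -0.001, 0.025]), ([208, 242], 0.17, [0.768, 0.028, -0.001])]
stand call [([306, 201], 0.92, [0.582, -0.219, 0.016]), ([270, 254], 0.63, [0.562, 0.079, 0.09])]
stand call [([328, 218], 0.66, [0.504, -0.191, -0.001])]
offcut call [([358, 271], 0.8, [0.373, -0.009, 0.024])]
offcut call [([357, 275], 0.67, [0.374, 0.002, 0.021]), ([326, 215], 0.25, [0.513, -0.2, -0.001])]
mallet call [([196, 242], 0.93, [0.755, 0.091, 0.063]), ([306, 200], 0.55, [0.582, -0.223, 0.017])]
mallet call [([207, 240], 0.68, [0.776, 0.024, -0.001])]
```

```bash
python3 -c "
import cv2
print(cv2.imread('pics/scene0.png').shape)"
```

```text
(420, 560, 3)
```

View pics/scene0.png

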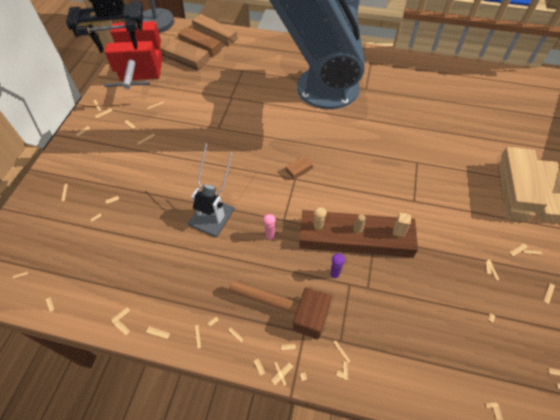

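View pics/side0.png

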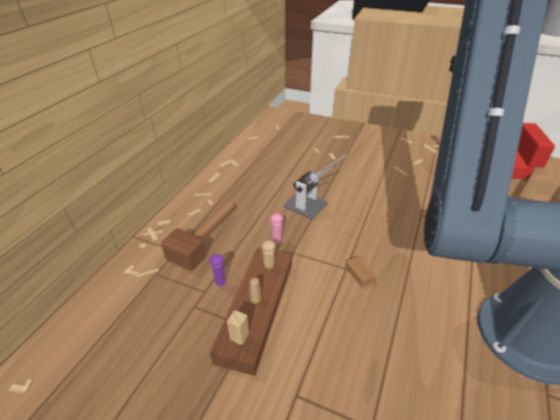

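The scene view shows three knobbed candidates:
- Wooden, in the block's end hole: scene (319,217), side (268,253).
- Pink, on the bench: scene (269,227).
- Purple, on the bench: scene (337,264).

The wooden one fits, because it has a round knob, stands in the block and isn't pink or purple. The camera is at scene (206,200), with its rods leaning toward the robot. I'll raise the arm and go closer to look.

```bash
python3 -m handwheel '[[0,0.02,0.04,0,0,0],[0,0.05,0.08,0,0,0],[0.02,0.08,0.11,0,0,0],[0.04,0.11,0.13,0,0,0],[0.06,0.14,0.15,0,0,0],[0.08,0.17,0.16,0,0,0],[0.1,0.2,0.16,0,0,0],[0.12,0.23,0.16,0,0,0]]' 1
python3 -m handwheel '[[0.02,0.03,0,0,0,0],[0.04,0.06,0,0,0,0],[0.05,0.09,0,0,0,0],[0.06,0.12,0,0,0,0],[0.07,0.15,0,0,0,0],[0.08,0.18,0,0,0,0],[0.09,0.21,0,0,0,0],[0.1,0.23,0,0,0,0]]'
python3 - <<'E'
from h import *
p,d,K,T=cap("wrist"); cv2.imwrite("pics/w1.png",p); np.savez("w1.npz",d=d,K=K,T=T)
print(T.round(3),bot.read_state()["tcp_rot"])
for q in("handle","handle_top","blank","slim","block","camera","cam_lens","cam_focus","offcut"):
    r=models.spot_in(q,"wrist")[:2]+models.tip_of(q,"wrist")[:2]
    print(q,[(np.round(x["position"]).astype(int).tolist(),round(x["conf"],2),world(d,K,T,np.clip(x["position"],[0,0],[559,419])).round(3).tolist()) for x in r])
E
```

```text
time_s: 2.97
position: [0.3498, -0.3504, 0.4095]
tcp_rot: [[0.931, 0.365, 0.002], [0.365, -0.931, -0.003], [0.001, 0.004, -1.0]]
force: [0.6, -0.4, -0.2]
opening: 1.004
grasp_force: 0.0
time_s: 3.63
position: [0.4486, -0.1188, 0.4078]
tcp_rot: [[0.93, 0.367, 0.0], [0.367, -0.93, 0.001], [0.0, -0.001, -1.0]]
force: [1.0, -0.7, -0.5]
opening: 1.003
grasp_force: 0.0
[[ 0.367 -0.897 -0.246  0.515]
 [-0.93  -0.354 -0.097 -0.094]
 [-0.     0.264 -0.964  0.545]
 [ 0.     0.     0.     1.   ]] [[ 0.92920457  0.36955959  0.00213846]
 [ 0.36955048 -0.9292032   0.00372148]
 [ 0.00336237 -0.00266774 -0.99999079]]
handle [([272, 55], 0.85, [0.595, -0.053, 0.09]), ([180, 37], 0.69, [0.566, 0.062, 0.116]), ([273, 65], 0.98, [0.588, -0.056, 0.058]), ([194, 54], 0.58, [0.56, 0.06, 0.049])]
handle_top [([178, 38], 0.72, [0.565, 0.065, 0.115]), ([272, 48], 0.94, [0.603, -0.049, 0.09]), ([173, 31], 0.83, [0.57, 0.073, 0.115])]
blank [([44, 5], 0.92, [0.54, 0.253, 0.086]), ([66, 15], 0.66, [0.542, 0.253, 0.045])]
slim [([113, 23], 0.67, [0.552, 0.159, 0.093]), ([126, 37], 0.85, [0.545, 0.16, 0.05])]
block [([141, 38], 0.98, [0.553, 0.141, 0.045]), ([214, 186], 0.74, [0.373, -0.028, 0.025]), ([135, 36], 0.95, [0.553, 0.15, 0.045])]
camera [([376, 113], 0.84, [0.575, -0.213, 0.117]), ([45, 5], 0.62, [0.541, 0.253, 0.084]), ([376, 112], 0.79, [0.577, -0.212, 0.115])]
cam_lens [([379, 115], 0.84, [0.574, -0.217, 0.119]), ([369, 125], 0.68, [0.557, -0.212, 0.112]), ([333, 153], 0.42, [0.506, -0.167, 0.182])]
cam_focus [([378, 112], 0.76, [0.577, -0.215, 0.114])]
offcut [([213, 187], 0.61, [0.37, -0.027, 0.025]), ([374, 115], 0.56, [0.571, -0.211, 0.12]), ([213, 186], 0.61, [0.372, -0.027, 0.026])]
```

View pics/w1.png

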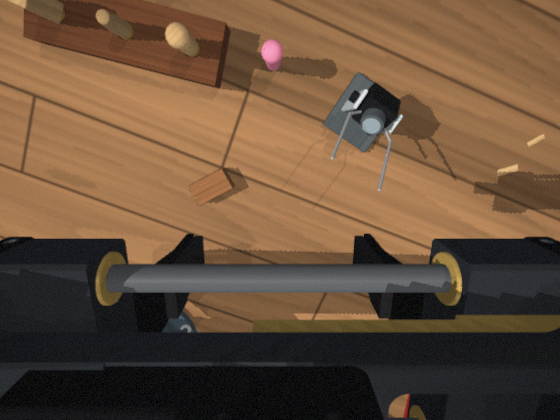

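The wrist view shows the wooden knob at (180,38) in the block's end hole, with the pink look-alike at (272,52) on the bench. The lens is at (371,121) and the rod tips are at about (332,158) and (379,189). Next I'll fit the rods and the handle in 3D from the depth.

```bash
cat > fit.py <<'E'
from h import *
def fit(d,K,T,name):
    W=world(d,K,T).reshape(-1,3); W=W[(d>0).ravel()]
    B=W[(abs(W[:,0]-.55)<.15)&(abs(W[:,1]+.21)<.10)]
    R=B[(B[:,2]>.135)&(B[:,2]<.26)]
    print(name,"rod pts",len(R))
    if len(R)>20:
        _,lab,c=cv2.kmeans(R[:,:2].astype(np.float32)*[1,1] if 0 else np.float32(R[:,1:2]),2,None,(3,50,1e-6),5,cv2.KMEANS_PP_CENTERS)
        for k in(0,1):
            Q=R[lab.ravel()==k]
            vx=cv2.fitLine(np.float32(Q),cv2.DIST_HUBER,0,.001,.001).ravel(); v=vx[:3]*np.sign(vx[5]*0+vx[2]); o=vx[3:]
            s=(Q-o)@v; res=np.linalg.norm((Q-o)-np.outer(s,v),axis=1)
            print(len(Q),"dir",v.round(3),"tip",(o+v*s.max()).round(4),"low",(o+v*s.min()).round(4),"res",np.median(res).round(4),"tilt",np.degrees(np.arccos(v[2])).round(1))
    H=W[(abs(W[:,0]-.57)<.05)&(abs(W[:,1]-.067)<.045)&(W[:,2]>.06)&(W[:,2]<.14)]
    for a,b in((.06,.09),(.098,.112),(.112,.125)):
        q=H[(H[:,2]>a)&(H[:,2]<b)]
        if len(q): print("handle z",a,b,len(q),"mid",((q.min(0)+q.max(0))/2).round(4),"mean",q.mean(0).round(4),"max",q.max(0).round(4),"min",q.min(0).round(4))
E
python3 - <<'E'
from fit import *
z=np.load("w1.npz"); fit(z["d"],z["K"],z["T"],"wrist")
p=cv2.imread("pics/w1.png")
for n in("scene","side"):
    p2,d,K,T=cap(n); fit(d,K,T,n)
    W=world(d,K,T); m=(abs(W[...,2]-.045)<.004)&(abs(W[...,0]-.56)<.12)&(W[...,1]>0)&(W[...,1]<.36)
    print("block",cv2.minAreaRect(np.float32(W[m][:,:2]*1000)))
cv2.imwrite("pics/c1.png",cv2.resize(p[0:240,120:460],None,fx=2.3,fy=2.3,interpolation=cv2.INTER_CUBIC))
E
```

```text
wrist rod pts 258
131 dir [-0.645  0.131  0.753] tip [ 0.4863 -0.2354  0.1896] low [ 0.5327 -0.2448  0.1355] res 0.0012 tilt 41.2
127 dir [-0.645  0.134  0.753] tip [ 0.4995 -0.1669  0.1905] low [ 0.5476 -0.1768  0.1344] res 0.0012 tilt 41.2
handle z 0.06 0.09 135 mid [0.5662 0.0624 0.0749] mean [0.5646 0.0592 0.0756] max [0.5777 0.0691 0.0897] min [0.5548 0.0558 0.0602]
handle z 0.098 0.112 175 mid [0.5675 0.069  0.1081] mean [0.5669 0.0649 0.11  ] max [0.5829 0.0844 0.1119] min [0.5521 0.0536 0.1043]
handle z 0.112 0.125 339 mid [0.5673 0.0684 0.1149] mean [0.5673 0.0682 0.1144] max [0.5799 0.0819 0.1177] min [0.5547 0.055  0.112 ]
scene rod pts 95
48 dir [-0.645  0.126  0.753] tip [ 0.5024 -0.1655  0.1888] low [ 0.5488 -0.1746  0.1347] res 0.0018 tilt 41.1
47 dir [-0.647  0.128  0.751] tip [ 0.4886 -0.2339  0.1889] low [ 0.5352 -0.2431  0.1348] res 0.0019 tilt 41.3
handle z 0.06 0.09 64 mid [0.5761 0.071  0.0751] mean [0.5797 0.0715 0.0742] max [0.5839 0.0836 0.0898] min [0.5683 0.0584 0.0603]
handle z 0.098 0.112 50 mid [0.5704 0.0709 0.1073] mean [0.5767 0.0709 0.109 ] max [0.58
[... 326 characters left out ...]
.757] tip [ 0.4882 -0.2338  0.187 ] low [ 0.5314 -0.2424  0.136 ] res 0.0018 tilt 40.8
35 dir [-0.642  0.131  0.755] tip [ 0.5005 -0.1649  0.1888] low [ 0.5445 -0.1739  0.1371] res 0.0019 tilt 41.0
handle z 0.06 0.09 105 mid [0.5687 0.0749 0.0751] mean [0.5652 0.079  0.0755] max [0.5809 0.085  0.0899] min [0.5564 0.0647 0.0603]
handle z 0.098 0.112 63 mid [0.5695 0.074  0.1068] mean [0.5655 0.0791 0.1084] max [0.5849 0.0871 0.1119] min [0.5542 0.0609 0.1016]
handle z 0.112 0.125 65 mid [0.5689 0.0716 0.1148] mean [0.5687 0.072  0.1141] max [0.5809 0.0843 0.1173] min [0.5569 0.0589 0.1122]
block ((591.72216796875, 174.71173095703125), (163.5922393798828, 291.7735595703125), 7.787173748016357)
```

View pics/c1.png

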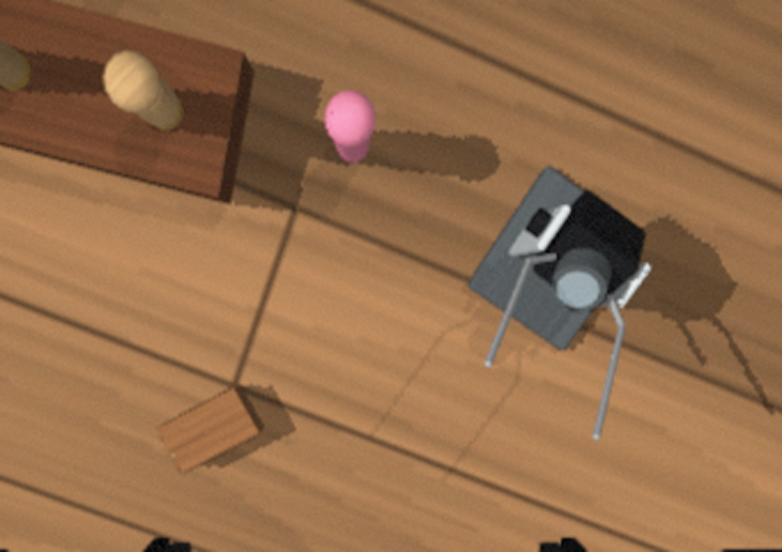

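The crop confirms it: the turned wooden handle with the round knob is in the block's end hole, and the pink one is loose on the bench. The focus is at about (0.494,-0.200,0.1885) with a 41° lean, which fits the heights given. The handle is at (0.569,0.0705). I'll approach with the fingers part-closed.

```bash
python3 -m handwheel '[[0.02,0.03,0,0,0,0],[0.04,0.06,-0.02,0,0,0],[0.06,0.09,-0.04,0,0,0],[0.08,0.12,-0.07,0,0,0],[0.1,0.15,-0.1,0,0,0],[0.11,0.17,-0.13,0,0,0],[0.12,0.19,-0.16,0,0,0],[0.12,0.19,-0.19,0,0,0]]' 0.4
python3 -m handwheel '[[0,0,0,0,0,0],[0,0,0,0,0,0],[0,0,0,0,0,0],[0,0,0,0,0,0],[0,0,0,0,0,0],[0,0,0,0,0,0],[0,0,0,0,0,0],[0,0,0,0,0,0]]'
python3 - <<'E'
from fit import *
p,d,K,T=cap("wrist"); cv2.imwrite("pics/w2.png",p)
fit(d,K,T,"wrist"); s=bot.read_state(); print(s["position"],s["joint_positions"])
E
```

```text
time_s: 5.35
position: [0.5708, 0.0722, 0.216]
tcp_rot: [[0.929, 0.369, 0.003], [0.369, -0.929, 0.002], [0.003, -0.0, -1.0]]
force: [0.3, -0.6, -0.1]
opening: 0.703
grasp_force: 0.0
time_s: 6.02
position: [0.569, 0.0681, 0.2184]
tcp_rot: [[0.931, 0.366, 0.001], [0.366, -0.931, -0.0], [0.001, 0.001, -1.0]]
force: [-0.6, 1.1, 0.4]
opening: 0.702
grasp_force: 0.0
wrist rod pts 0
handle z 0.06 0.09 149 mid [0.5735 0.0708 0.0749] mean [0.5779 0.073  0.0752] max [0.581  0.0822 0.0899] min [0.566  0.0593 0.06  ]
handle z 0.098 0.112 286 mid [0.5679 0.0696 0.1077] mean [0.5716 0.0712 0.11  ] max [0.5833 0.0847 0.112 ] min [0.5525 0.0545 0.1034]
handle z 0.112 0.125 718 mid [0.5682 0.0699 0.1146] mean [0.5686 0.0698 0.1144] max [0.5816 0.0831 0.1171] min [0.5548 0.0566 0.112 ]
[0.56896125 0.06818773 0.21815591] [-4.33559265e+00  2.82680388e+01  9.14877914e+01  1.18590060e-03
  6.01874005e+01  6.42108400e+01]
```

View pics/w2.png

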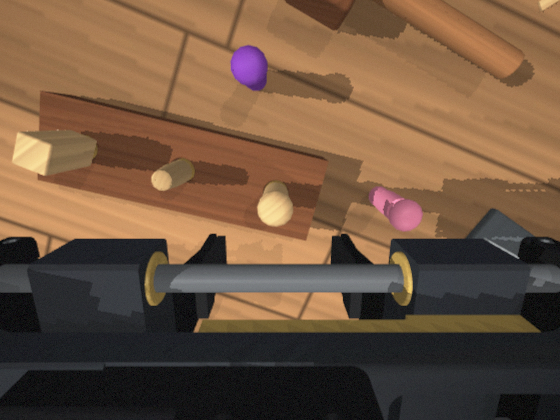

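The knob at (275,205) sits between the fingers, and TCP and handle agree to within 2 mm. The neighbours at (172,178) and (55,152) are clear. I'll descend and grasp.

```bash
python3 -m handwheel '[[0,0.002,-0.025,0,0,0],[0,0.002,-0.05,0,0,0],[0,0.002,-0.075,0,0,0],[0,0.002,-0.1,0,0,0],[0,0.002,-0.115,0,0,0],[0,0.002,-0.13,0,0,0],[0,0.002,-0.138,0,0,0],[0,0.002,-0.138,0,0,0]]'
python3 -m handwheel '[[0,0,0,0,0,0],[0,0,0,0,0,0],[0,0,0,0,0,0],[0,0,0,0,0,0],[0,0,0,0,0,0],[0,0,0,0,0,0],[0,0,0,0,0,0],[0,0,0,0,0,0]]' -1
```

```text
time_s: 6.73
position: [0.5677, 0.0704, 0.0778]
tcp_rot: [[0.931, 0.366, -0.004], [0.366, -0.931, 0.0], [-0.003, -0.002, -1.0]]
force: [-0.9, 0.0, -0.0]
opening: 0.701
grasp_force: 0.0
time_s: 7.4
position: [0.5692, 0.0705, 0.0801]
tcp_rot: [[0.931, 0.366, 0.001], [0.366, -0.931, 0.0], [0.001, 0.0, -1.0]]
force: [-0.9, 0.1, 3.1]
opening: 0.308
grasp_force: 24.0
```

The opening is 26.8 mm, so the fingers are on the 26 mm grip. I'll lift straight up.

```bash
python3 -m handwheel '[[0,0,0.008,0,0,0],[0,0,0.02,0,0,0],[0,0,0.035,0,0,0],[0,0,0.055,0,0,0],[0,0,0.08,0,0,0],[0,0,0.11,0,0,0],[0,0,0.14,0,0,0],[0,0,0.17,0,0,0]]'
python3 -m handwheel '[[0,0,0.03,0,0,0],[0,0,0.06,0,0,0],[0,0,0.08,0,0,0],[0,0,0.1,0,0,0],[0,0,0.11,0,0,0],[0,0,0.11,0,0,0],[0,0,0.11,0,0,0],[0,0,0.11,0,0,0]]'
python3 - <<'E'
from fit import *
s=bot.read_state(); t=np.array(s["position"]); R=np.array(s["tcp_rot"])
for n in("scene","side","wrist"):
    p,d,K,T=cap(n); cv2.imwrite(f"pics/{n}3.png",p); W=world(d,K,T).reshape(-1,3)
    L=(W-t)@R
    for a,b in((.026,.035),(.035,.05),(.05,.08)):
        q=L[(abs(L[:,0])<.03)&(abs(L[:,1])<.03)&(L[:,2]>a)&(L[:,2]<b)]
        if len(q): print(n,a,len(q),"mid",((q.min(0)+q.max(0))/2).round(4),"max",q.max(0).round(4))
print(t,R.round(3).tolist(),s["joint_positions"],s["grasp_force"],s["opening"])
h=np.array([-.644,.13,.754]);h/=np.linalg.norm(h); f=np.array([.494,-.2,.1885])
print("target tcp",f+.054*h)
E
```

```text
time_s: 8.07
position: [0.5683, 0.0704, 0.2517]
tcp_rot: [[0.931, 0.366, -0.0], [0.366, -0.931, -0.0], [-0.0, 0.0, -1.0]]
force: [1.1, -0.8, -0.2]
opening: 0.313
grasp_force: 25.2
time_s: 8.73
position: [0.5678, 0.0704, 0.3581]
tcp_rot: [[0.931, 0.366, -0.003], [0.366, -0.931, 0.0], [-0.003, -0.001, -1.0]]
force: [-0.4, -0.4, -0.8]
opening: 0.311
grasp_force: 25.2
scene 0.026 30 mid [ 0.0077 -0.0042  0.0304] max [0.0131 0.0117 0.0347]
scene 0.035 56 mid [0.0077 0.0006 0.0425] max [0.0135 0.0117 0.0498]
scene 0.05 15 mid [0.0081 0.0021 0.0523] max [0.0128 0.0109 0.0545]
side 0.026 15 mid [-0.0016 -0.0065  0.0305] max [ 0.0085 -0.001   0.0349]
side 0.035 82 mid [ 0.     -0.0056  0.0427] max [0.0115 0.0019 0.0499]
side 0.05 27 mid [ 0.0002 -0.0066  0.0527] max [0.0115 0.0002 0.0552]
wrist 0.026 112 mid [0.0076 0.0003 0.0305] max [0.0113 0.0108 0.0349]
wrist 0.035 253 mid [0.005  0.0006 0.0425] max [0.011  0.0124 0.05  ]
wrist 0.05 51 mid [0.0057 0.001  0.0518] max [0.0108 0.012  0.0536]
[0.56781012 0.07044239 0.35811932] [[0.931, 0.366, -0.003], [0.366, -0.931, 0.0], [-0.003, -0.001, -1.0]] [-4.11266305e+00  1.99181673e+01  8.13510671e+01 -3.50993486e-03
  7.89091151e+01  6.44155371e+01] 25.194874004801022 0.3109640171577654
target tcp [ 0.45922664 -0.19298053  0.22921291]
```

The handle is clear of the block, square in the jaws, with its foot about 54.5 mm ahead of the TCP. I'll turn it onto the line of sight, staged behind the focus.

```bash
python3 -m handwheel '[[-0.02,-0.03,0,-0.01,-0.045,0],[-0.04,-0.065,0,-0.02,-0.09,0],[-0.06,-0.1,0,-0.03,-0.14,0],[-0.08,-0.135,0,-0.04,-0.19,0],[-0.1,-0.17,0,-0.048,-0.24,0],[-0.12,-0.205,-0.01,-0.056,-0.28,0],[-0.135,-0.235,-0.02,-0.064,-0.32,0],[-0.148,-0.256,-0.03,-0.071,-0.351,0]]'
python3 -m handwheel '[[0,0,0,0,0,0],[0,0,0,0,0,0],[0,0,0,0,0,0],[0,0,0,0,0,0],[0,0,0,0,0,0],[0,0,0,0,0,0],[0,0,0,0,0,0],[0,0,0,0,0,0]]'
cat > chk.py <<'E'
from fit import *
h=np.array([-.644,.13,.754]); h/=np.linalg.norm(h); f=np.array([.494,-.2,.1885])
s=bot.read_state(); t=np.array(s["position"]); R=np.array(s["tcp_rot"])
foot=t+.0545*R[:,2]
print("t",s["time_s"],t.round(4),"foot err",(foot-f).round(4),"along h",((foot-f)@h).round(4),"ang",np.arccos(-R[:,2]@h).round(3),"shift to go",(f-foot).round(4),"turn/2",(np.cross(R[:,2],-h)/2).round(4),s["joint_positions"].round(1) if hasattr(s["joint_positions"],"round") else s["joint_positions"],s["grasp_force"])
E
python3 chk.py
```

```text
time_s: 9.55
position: [0.4471, -0.1373, 0.3432]
tcp_rot: [[0.764, 0.28, 0.581], [0.402, -0.911, -0.09], [0.505, 0.302, -0.809]]
force: [0.7, 0.7, -1.5]
opening: 0.298
grasp_force: 25.2
time_s: 10.22
position: [0.4489, -0.136, 0.3438]
tcp_rot: [[0.764, 0.283, 0.58], [0.404, -0.911, -0.087], [0.504, 0.301, -0.81]]
force: [-0.1, -0.1, 0.3]
opening: 0.297
grasp_force: 25.4
t 10.2167 [ 0.4489 -0.136   0.3438] foot err [-0.0135  0.0593  0.1112] along h 0.1002 ang 0.095 shift to go [ 0.0135 -0.0593 -0.1112] turn/2 [-0.0197 -0.0419 -0.0096] [-4.250e+01  1.000e-01  1.193e+02  3.500e+01  3.480e+01  6.000e-01] 25.35101111736367
```

```bash
python3 -m handwheel '[[-0.003,-0.01,-0.005,-0.005,-0.01,-0.002],[-0.006,-0.02,-0.01,-0.01,-0.02,-0.005],[-0.008,-0.03,-0.02,-0.015,-0.03,-0.008],[-0.01,-0.04,-0.03,-0.02,-0.042,-0.01],[-0.01,-0.05,-0.045,-0.02,-0.042,-0.01],[-0.008,-0.055,-0.06,-0.02,-0.042,-0.01],[-0.006,-0.055,-0.07,-0.02,-0.042,-0.01],[-0.006,-0.055,-0.08,-0.02,-0.042,-0.01]]'
python3 -m handwheel '[[0,0,0,0,0,0],[0,0,0,0,0,0],[0,0,0,0,0,0],[0,0,0,0,0,0],[0,0,0,0,0,0],[0,0,0,0,0,0],[0,0,0,0,0,0],[0,0,0,0,0,0]]'
python3 chk.py
```

```text
time_s: 10.88
position: [0.4428, -0.1923, 0.2631]
tcp_rot: [[0.728, 0.235, 0.643], [0.409, -0.903, -0.132], [0.55, 0.359, -0.754]]
force: [1.0, -0.0, -1.1]
opening: 0.301
grasp_force: 25.2
time_s: 11.55
position: [0.4426, -0.1915, 0.264]
tcp_rot: [[0.728, 0.236, 0.644], [0.409, -0.903, -0.132], [0.55, 0.36, -0.753]]
force: [0.5, 0.2, -1.1]
opening: 0.297
grasp_force: 25.2
t 11.55 [ 0.4426 -0.1915  0.264 ] foot err [-0.0163  0.0014  0.0345] along h 0.0366 ang 0.002 shift to go [ 0.0163 -0.0014 -0.0345] turn/2 [0.0007 0.0002 0.0006] [-51.9  11.9 128.5  77.3  25.9 -51.8] 25.213082143176422
```

The angle is within 0.002 rad, so I'll go in gently along the line of sight, then check.

```bash
python3 -m handwheel '[[0.003,0,-0.005,0,0,0],[0.005,0,-0.01,0,0,0],[0.008,0,-0.016,0,0,0],[0.01,-0.001,-0.021,0,0,0],[0.013,-0.001,-0.027,0,0,0],[0.015,-0.001,-0.032,0,0,0],[0.016,-0.001,-0.0345,0,0,0],[0.016,-0.001,-0.0345,0,0,0]]'
python3 -m handwheel '[[0,0,0,0,0,0],[0,0,0,0,0,0],[0,0,0,0,0,0],[0,0,0,0,0,0],[0,0,0,0,0,0],[0,0,0,0,0,0],[0,0,0,0,0,0],[0,0,0,0,0,0]]'
python3 chk.py
python3 - <<'E'
from h import *
h=np.array([-.644,.13,.754]); h/=np.linalg.norm(h); f=np.array([.494,-.2,.1885]); y=np.array([.19,.98,0]);y-=y@h*h;y/=np.linalg.norm(y);x=np.cross(y,h)
A=np.stack([x,y,h],1); out=[]
for n,(u,v) in(("scene",(210,165)),("side",(325,165)),("wrist",None) and ("wrist",(280,200))):
    p,d,K,T=cap(n); W=world(d,K,T); L=(W-f)@A
    m=(abs(L[...,0])<.03)&(abs(L[...,1])<.025)&(L[...,2]>-.03)&(L[...,2]<.026)&(d>0)
    q=L[m]
    if len(q): print(n,len(q),"foot-frame min",q.min(0).round(4),"max",q.max(0).round(4))
    m=(abs(L[...,0])<.015)&(abs(abs(L[...,1])-.035)<.008)&(L[...,2]>-.05)&(L[...,2]<.02)&(d>0)
    for sg in(1,-1):
        q=L[m&(L[...,1]*sg>0)]
        if len(q): print("  rod",sg,len(q),np.median(q,0).round(4),"tip",q[:,2].max().round(4))
    c=p if n=="wrist" else p[v-75:v+75,u-70:u+70]
    out.append(cv2.resize(c,(266 if n!="wrist" else 380,285),interpolation=cv2.INTER_CUBIC))
cv2.imwrite("pics/f1.png",np.hstack(out)[:,:800])
E
```

```text
time_s: 12.22
position: [0.4586, -0.1924, 0.2287]
tcp_rot: [[0.728, 0.236, 0.643], [0.409, -0.903, -0.131], [0.55, 0.358, -0.754]]
force: [0.4, 0.0, -0.4]
opening: 0.297
grasp_force: 25.2
time_s: 12.88
position: [0.4585, -0.1925, 0.2293]
tcp_rot: [[0.728, 0.236, 0.644], [0.409, -0.903, -0.131], [0.55, 0.359, -0.754]]
force: [-0.3, -0.7, -1.1]
opening: 0.3
grasp_force: 25.2
t 12.8833 [ 0.4585 -0.1925  0.2293] foot err [-0.0004  0.0004 -0.0003] along h 0.0 ang 0.002 shift to go [ 0.0004 -0.0004  0.0003] turn/2 [0.0006 0.     0.0005] [-49.6  18.3 129.2  94.5  24.  -68.6] 25.212593312118443
scene 98 foot-frame min [-0.0081 -0.0114 -0.0006] max [0.011  0.0113 0.0257]
  rod 1 33 [ 0.0017  0.0359 -0.0254] tip -0.0002
  rod -1 32 [ 0.0013 -0.0338 -0.0245] tip 0.0001
side 57 foot-frame min [-0.0174 -0.0033 -0.0007] max [0.007  0.0103 0.026 ]
  rod 1 26 [-0.      0.0356 -0.0221] tip 0.0005
  rod -1 10 [-0.0005 -0.0354 -0.0415] tip -0.0305
wrist 312 foot-frame min [-0.0076 -0.0137  0.0029] max [0.0071 0.0081 0.0249]
  rod 1 122 [ 0.0008  0.0335 -0.0146] tip 0.0015
  rod -1 9 [ 0.0002 -0.0354 -0.0472] tip -0.0457
```

View pics/f1.png

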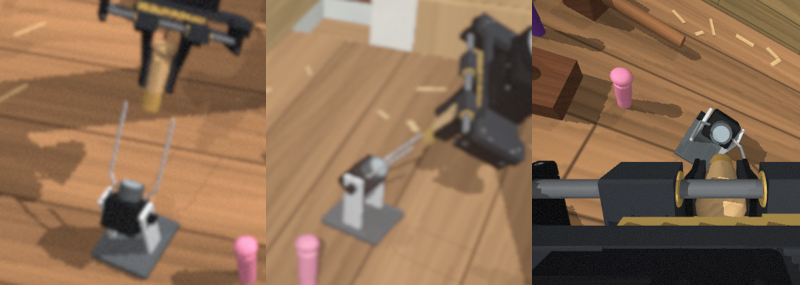

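The scene crop shows the brass foot at about (150,105), midway between the rod tips at (125,103) and (174,122). The handle is in line with the lens, and depth puts the foot and the tips within about 2 mm of each other. Everything is still, so I'm handing it in.

```bash
python3 -c "
from rig import bot
print(bot.hand_in())"
```

```text
the job is handed in; nothing more can be done
None
```

I handed in the job with the knobbed handle held still at the inspection camera: the foot measured about 2 mm from the midpoint of the rod tips, the axis about 0.002 rad off my measured line of sight, and the arm touched nothing else that I saw; the hand-in returned no verdict.

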